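# Put the dry plates away, graded by size

### The arm

A 6-joint arm with a two-finger parallel gripper is mounted at the origin on the work surface. World frame = base frame: x ahead of the robot, y to its left, z up, the work surface at z = 0. Lengths are in m, angles in rad, forces in N, time in s.
With the tool pointing down it reaches from about 0.35 to 0.975 m from the base axis. Payload 7.1 kg.
Tool frame: the origin (TCP) lies midway between the tips of the shut fingers; the grasp point (between the pads) lies 19 mm behind it; z points along the fingers, x is the direction in which the jaws open and shut, and the axes are right-handed (so a half turn about z gives the same grasp; the last joint's range is limited). The gripper opens to 88 mm and grips with 3 to 60 N. Pads are 20 mm wide; open, the fingers measure 115 mm over their backs; the gripper's body (75 mm by 178 mm) begins 61 mm behind the grasp point.
Start: joints at [1.126, 0.423, 1.63, -0, 1.089, -0.019], TCP at [0.258, 0.569, 0.223] pointing down, gripper open.
Joint ranges: [-3, 3], [-0.9, 2.11], [0.09, 2.58], [-1.31, 4.45], [0.11, 2.69], [-2.54, 2.54]. Speed limits (rad/s): [2.39, 2.39, 3.01, 3.14, 3.14, 3.14].

### API

Orientations are given as a unit quaternion [w, x, y, z].
In Python, from station import move_pose, movel, movej, command_gripper, wait, inverse_kinematics, read_camera, camera_info, MotionError, job_done, get_time, get_joint_pos, get_qvel, get_effort, get_tcp_pos, get_ee_rot, get_ft_force, get_ft_torque, get_grip_width gives the robot as it stands. Calls block until the motion is done:
- move_pose(position, orientation): joint-space move of the TCP to a pose.
- movel(position, frame=None, v=0.15, until_force=None): straight line of the TCP; frame=None keeps the orientation; v is the mean speed in m/s. With until_force (N) it stops when the force on the tool has changed by that much, and returns True; else False.
- movej(angles): joint-space move.
- command_gripper(opening): opening from 0.0 (shut) to 1.0 (fully open); the grip force is fixed at half the most; returns when the fingers have stopped.
- wait(seconds).
- inverse_kinematics(position, orientation): joint angles nearest the present ones, or None.
- read_camera(name): name is "scene" or "top"; returns the picture (420x560x3 uint8, red, green, blue); there is no depth.
- camera_info(name): a dict with "intrinsics" (3x3 intrinsics, pixels), "dist" ([k1, k2, p1, p2, k3] as OpenCV has them; the pictures are not rectified), "T" (4x4, takes a point from camera to world coordinates). Camera axes: x right, y up, looking along -z (the intrinsics and any distortion apply to the point x, -y, -z); pixel columns grow to the right and rows downward; lengths in m; the calibration is good to about 2 mm. A picture is of the moment at which its call begins. camera_info takes no time and is no camera call.
A pose or a line that the arm cannot do raises MotionError and nothing moves.
- job_done(): hands the job in, once; it reports no verdict.
Readings, each from a call of its own:
- get_time(): time.
- get_joint_pos(): joint angles.
- get_qvel(): joint speeds.
- get_effort(): joint torques, N m.
- get_tcp_pos(): TCP position.
- get_ee_rot(): TCP orientation.
- get_ft_force(): force on the tool from outside, world axes, zero at the start.
- get_ft_torque(): the same for the moment, N m.
- get_grip_width(): opening from 0.0 (shut) to 1.0 (fully open).
Only numpy, scipy, OpenCV 4.12 (cv2) and the standard library are available. Lean on these libraries where they do the work, as an engineer would, in place of code of your own. Each camera call takes 0.05 s, during which the arm holds its last target.

### The job

The four plates in the steel drying rack are dry: put them away in the four free slots of the black plate rack, one to a slot, so that the row there steps down in size from the large plate at one end to the saucer at the other. Stand each plate fully down in its slot without dropping or toppling any, and leave the large plate, the saucer, the beaker and the mug where they are.

Things in the scene. Friction and masses are not known exactly. Their poses are not given: they have to be found in the camera images.
- plate_rack: Black wire rack, fixed, 342 x 150 mm, left or right of centre. Origin on the worktop under its middle; row along its x: slots at x=-140,-84,-28,28,84,140 mm, y=0; end ones occupied. Discs stand in its y-z plane on two rails along x (y=+-40, tops 20 mm up), between round-topped hoops at y=+-40 only, 95 mm high; slots 13 mm clear, hoop shoulders guide plates in; open in the middle.
- drying_rack: Bright steel wire rack, fixed, on a grey drip tray 285 x 185 mm, on the other side of centre. Origin on the worktop under its middle; row along its x: slots at x=-90,-30,30,90 mm, y=0, one plate in each, in shuffled order. Built like the plate rack, but rail tops 28 mm and hoop tops 103 mm above the worktop.
- plate_190: Largest plate to move: white stoneware disc 190 mm across, 9 mm thick, standing on edge. Origin at the disc's centre; x = disc axis (level, along the row), z up. About 460 g. Starts in any slot of the drying rack, origin 115 mm above the worktop; fully down in the plate rack, 107 mm. Stands loosely, may lean about 5 degrees.
- plate_170: Second largest plate to move: white stoneware disc 170 mm across, 9 mm thick, standing on edge. Origin at the disc's centre; x = disc axis (level, along the row), z up. About 370 g. Starts in any slot of the drying rack, origin 104 mm above the worktop; fully down in the plate rack, 96 mm. Stands loosely, may lean about 5 degrees.
- plate_150: Third largest plate to move: white stoneware disc 150 mm across, 9 mm thick, standing on edge. Origin at the disc's centre; x = disc axis (level, along the row), z up. About 290 g. Starts in any slot of the drying rack, origin 92 mm above the worktop; fully down in the plate rack, 84 mm. Stands loosely, may lean about 5 degrees.
- plate_130: Smallest plate to move: white stoneware disc 130 mm across, 9 mm thick, standing on edge. Origin at the disc's centre; x = disc axis (level, along the row), z up. About 220 g. Starts in any slot of the drying rack, origin 80 mm above the worktop; fully down in the plate rack, 72 mm. Stands loosely, may lean about 5 degrees.
- large_plate: The large plate: white stoneware disc 210 mm across, 9 mm thick, standing on edge. Origin at the disc's centre; x = disc axis (level, along the row), z up. Already in one end slot (either) of the plate rack; stays there, top 223 mm above the worktop.
- saucer: The saucer: white stoneware disc 110 mm across, 9 mm thick, standing on edge. Origin at the disc's centre; x = disc axis (level, along the row), z up. Already in the other end slot of the plate rack; stays there, top 114 mm above the worktop.
- beaker: Black plastic beaker, 64 mm across, 95 mm high, standing on the worktop beyond the gap between the racks; to be left alone. Origin at the centre of its underside.
- mug: Blue mug, 80 mm across, 92 mm high, handle at one side, in the gap between the racks; to be left alone. Origin at the centre of its underside.
There are look-alikes about, which are no part of the job. Leave any blue look-alike of the plate_150 alone.

How it is judged:
By the outcome, as a careful person would: the job done as asked, in the order asked, and still so for the second after the job is handed in, with the robot touching nothing.
It also fails if it takes over 122 s, if anything falls off the work surface, if the arm or the gripper's body presses on something with over 40 N, if the wrist force passes 120 N, or if a joint passes its speed limit or range.

## Working session

There is one attempt and no reset: what is moved stays moved. The work goes in short steps, each a Python script; the robot and the scene stay as the last script left them, time stands still between calls to the robot, and variables do not carry over. Pictures are saved under pics/ and viewed, and the job is handed in when it is done.

```bash
ls; mkdir -p pics; python3 - <<'E'
from station import *
import cv2,numpy as np
print(get_time(),get_tcp_pos(),get_ee_rot())
for n in ("scene","top"):
    i=camera_info(n); print(n,np.round(i["intrinsics"],1).tolist(),i["dist"],np.round(i["T"],4).tolist())
    cv2.imwrite(f"pics/{n}0.png",read_camera(n)[:,:,::-1])
E
```

```text
pics
0.0 [0.25789943 0.56871571 0.22191354] [ 3.86846877e-04  8.40554767e-01  5.41726048e-01 -6.49769159e-04]
scene [[544.2, 0.0, 273.4], [0.0, 544.2, 217.7], [0.0, 0.0, 1.0]] [-0.12275997  0.          0.          0.          0.        ] [[-0.2879, -0.7232, 0.6278, 1.3092], [0.9575, -0.2285, 0.1759, 0.2017], [0.0163, 0.6518, 0.7583, 0.9643], [0.0, 0.0, 0.0, 1.0]]
top [[406.7, 0.0, 277.8], [0.0, 406.7, 205.9], [0.0, 0.0, 1.0]] [-0.0533056  0.         0.         0.         0.       ] [[0.0218, 0.997, -0.0741, 0.5061], [-0.9996, 0.0205, -0.0181, -0.0188], [-0.0166, 0.0744, 0.9971, 1.1635], [0.0, 0.0, 0.0, 1.0]]
```

View pics/scene0.png

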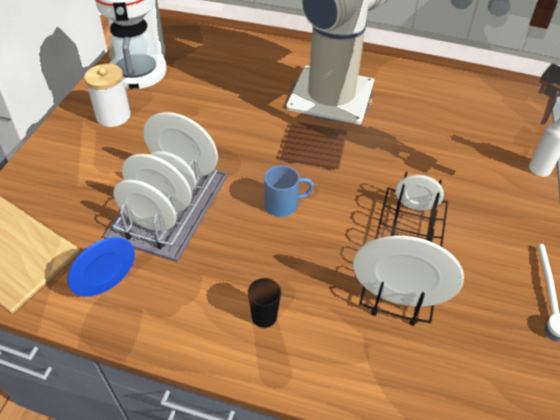

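View pics/top0.png

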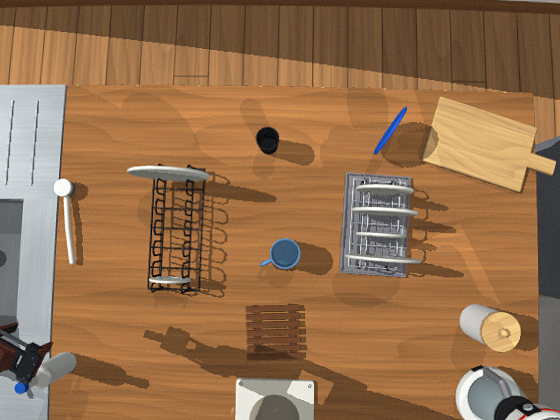

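```bash
python3 - <<'E'
import cv2
t=cv2.imread("pics/top0.png"); s=cv2.imread("pics/scene0.png")
cv2.imwrite("pics/a1.png",cv2.resize(t[160:285,330:435],None,fx=4.8,fy=4.8,interpolation=cv2.INTER_CUBIC))
cv2.imwrite("pics/a2.png",cv2.resize(t[155:300,120:215],None,fx=4,fy=4,interpolation=cv2.INTER_CUBIC))
cv2.imwrite("pics/a3.png",cv2.resize(s[100:260,95:240],None,fx=3.7,fy=3.7,interpolation=cv2.INTER_CUBIC))
cv2.imwrite("pics/a4.png",cv2.resize(s[165:325,345:470],None,fx=3.7,fy=3.7,interpolation=cv2.INTER_CUBIC))
E
```

```text
(no output)
```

View pics/a1.png

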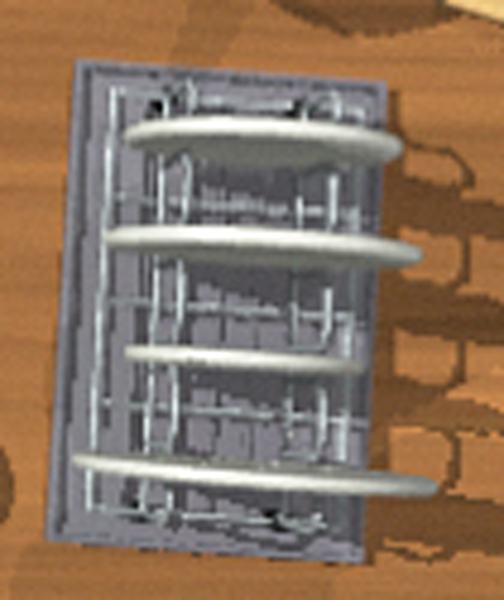

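View pics/a2.png

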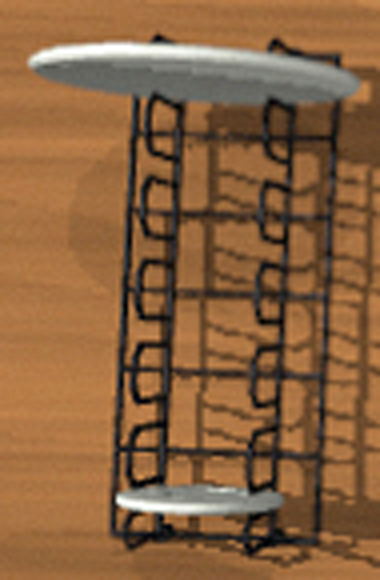

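View pics/a3.png

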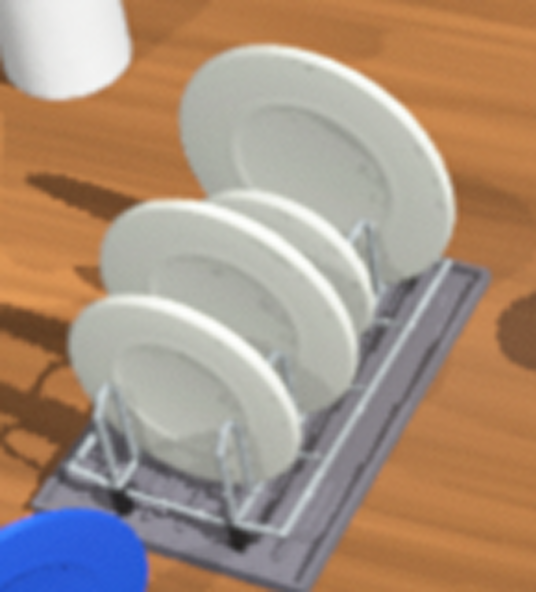

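View pics/a4.png

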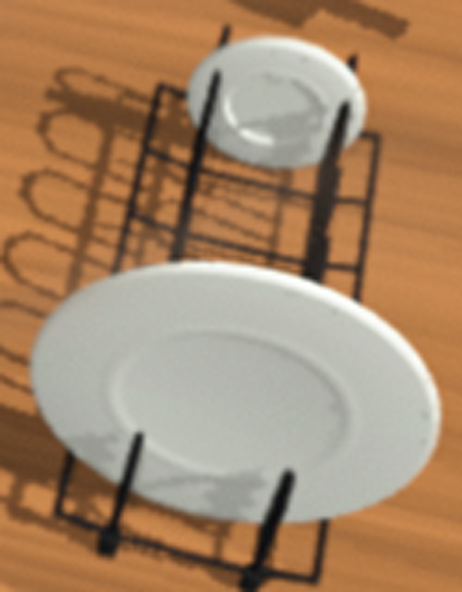

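```bash
cat > h.py <<'E'
import cv2,numpy as np
from station import *
def rays(n,px):
    i=camera_info(n);K=np.array(i["intrinsics"]);T=np.array(i["T"])
    u=cv2.undistortPoints(np.array(px,float).reshape(-1,1,2),K,np.array(i["dist"])).reshape(-1,2)
    d=np.c_[u[:,0],-u[:,1],-np.ones(len(u))]@T[:3,:3].T
    return T[:3,3],d
def cast(n,px,z):
    o,d=rays(n,px); z=np.broadcast_to(z,(len(d),)); return o+d*((z-o[2])/d[:,2])[:,None]
def proj(n,P):
    i=camera_info(n);K=np.array(i["intrinsics"]);T=np.linalg.inv(np.array(i["T"]))
    p=np.array(P,float).reshape(-1,3)@T[:3,:3].T+T[:3,3]; p=p*[1,-1,-1]
    return cv2.projectPoints(p,np.zeros(3),np.zeros(3),K,np.array(i["dist"]))[0].reshape(-1,2)
E
python3 - <<'E'
from h import *
np.set_printoptions(precision=4,suppress=True)
t=np.array([[76,60],[387,80],[362,562],[45,540]])/4.8+[330,160]
for z in (0,.004,.008):
    P=cast("top",t,z); print("tray",z,P[:,:2].tolist(),"c",P.mean(0)[:2],"edges",[np.linalg.norm(P[i]-P[(i+1)%4]).round(4) for i in range(4)])
s=np.array([[35,508],[300,592],[488,268]])/3.7+[95,100]
P=cast("scene",s,.004);print("scene tray",P, np.linalg.norm(P[0]-P[1]),np.linalg.norm(P[1]-P[2]),(P[0]+P[2])/2)
p=np.array([[113,537],[318,543],[340,58]])/4.+[120,155]
for z in (0,.004,.02):
    P=cast("top",p,z);print("rack",z,P[:,:2].tolist(),np.linalg.norm(P[0]-P[1]),np.linalg.norm(P[1]-P[2]),(P[0]+P[2])[:2]/2)
s=np.array([[60,515],[318,580],[380,135],[160,87]])/3.7+[345,165]
P=cast("scene",s,.004);print("scene rack",P,[np.linalg.norm(P[i]-P[(i+1)%4]).round(4) for i in range(4)],P.mean(0))
# plates in top
im=cv2.imread("pics/top0.png");hsv=cv2.cvtColor(im,cv2.COLOR_BGR2HSV)
m=((hsv[...,1]<45)&(hsv[...,2]>130)).astype(np.uint8)
for (x0,x1,y0,y1) in ((335,430,165,285),(120,215,155,300)):
    q=np.zeros_like(m);q[y0:y1,x0:x1]=m[y0:y1,x0:x1]
    n,l,st,c=cv2.connectedComponentsWithStats(q)
    for i in range(1,n):
        if st[i,4]>60:
            ys,xs=np.nonzero(l==i); a=(xs.min(),ys[xs==xs.min()].mean());b=(xs.max(),ys[xs==xs.max()].mean()); print(st[i],a,b)
E
```

```text
tray 0 [[0.6931872276359049, -0.19164855520387972], [0.6850511720184982, -0.3790571039159885], [0.3975568683112789, -0.363989135401022], [0.4068843351226388, -0.17622015331227592]] c [ 0.5457 -0.2777] edges [np.float64(0.1876), np.float64(0.2879), np.float64(0.188), np.float64(0.2867)]
tray 0.004 [[0.6925439557753084, -0.1910541641000719], [0.6844358704675397, -0.3778184356116798], [0.39792992095454116, -0.3628022680878568], [0.40722532159684804, -0.17567880230534322]] c [ 0.5455 -0.2768] edges [np.float64(0.1869), np.float64(0.2869), np.float64(0.1874), np.float64(0.2857)]
tray 0.008 [[0.6919006839147118, -0.19045977299626404], [0.6838205689165813, -0.3765797673073711], [0.3983029735978035, -0.3616154007746916], [0.4075663080710573, -0.17513745129841052]] c [ 0.5454 -0.2759] edges [np.float64(0.1863), np.float64(0.2859), np.float64(0.1867), np.float64(0.2847)]
scene tray [[ 0.6858 -0.3699  0.004 ]
 [ 0.6947 -0.1886  0.004 ]
 [ 0.4059 -0.1753  0.004 ]] 0.18146971816203614 0.2891256559702483 [ 0.5458 -0.2726  0.004 ]
rack 0 [[0.34574690473863656, 0.36806691640151706], [0.3458850129291
[... 493 characters left out ...]
2555896 [0.5197 0.2867]
scene rack [[0.685  0.2198 0.004 ]
 [0.6849 0.3654 0.004 ]
 [0.336  0.3693 0.004 ]
 [0.3377 0.2218 0.004 ]] [np.float64(0.1456), np.float64(0.3489), np.float64(0.1475), np.float64(0.3472)] [0.5109 0.2941 0.004 ]
[343 173   7  56  80] (np.int64(343), np.float64(218.5)) (np.int64(349), np.float64(173.0))
[ 343  176   78  100 2617] (np.int64(343), np.float64(270.0)) (np.int64(420), np.float64(260.5))
[389 241  17  16 122] (np.int64(389), np.float64(248.0)) (np.int64(405), np.float64(248.0))
[127 166  82  12 361] (np.int64(127), np.float64(170.0)) (np.int64(208), np.float64(175.5))
[149 276  38   8 194] (np.int64(149), np.float64(279.5)) (np.int64(186), np.float64(281.0))
```

```bash
cat >> h.py <<'E'
def disc(a,b,D,zc):
    # silhouette ends a,b in top view of upright disc; centre direction = mean of unit rays
    o,d=rays("top",[a,b]); d/=np.linalg.norm(d,axis=1)[:,None]; ang=np.arccos(d[0]@d[1]); m=d.sum(0)
    c=o+m*((zc-o[2])/m[2]); dist=np.linalg.norm(c-o)
    P=cast("top",[a,b],zc); v=P[0]-P[1]
    return c, 2*dist*np.sin(ang/2), np.degrees(np.arctan2(v[0],v[1]))
E
python3 - <<'E'
from h import *
np.set_printoptions(precision=4,suppress=True)
print("large",disc((126.6,170.3),(210.2,176),.21,.118)); print("saucer",disc((148.6,279.5),(191,280.3),.11,.068-.009))
f=lambda x,y:(330+x/4.8,160+y/4.8)
for n,a,b,D,z in (("p1",(72,460),(438,488),.19,.115),("p2",(123,352),(365,368),.13,.08),("p3",(105,236),(425,255),.17,.104),("p4",(123,134),(404,147),.15,.092)):
    print(n,disc(f(*a),f(*b),D,z))
t=cv2.imread("pics/top0.png"); s=cv2.imread("pics/scene0.png")
cv2.imwrite("pics/b1.png",cv2.resize(t[155:225,140:215],None,fx=8,fy=8,interpolation=cv2.INTER_CUBIC))
cv2.imwrite("pics/b2.png",cv2.resize(t[225:298,140:215],None,fx=8,fy=8,interpolation=cv2.INTER_CUBIC))
cv2.imwrite("pics/b3.png",cv2.resize(s[170:245,370:460],None,fx=8,fy=8,interpolation=cv2.INTER_CUBIC))
cv2.imwrite("pics/b4.png",cv2.resize(s[255:325,355:445],None,fx=8,fy=8,interpolation=cv2.INTER_CUBIC))
E
```

```text
large (array([0.6638, 0.286 , 0.118 ]), np.float64(0.21226187950507983), np.float64(2.9165690494035057))
saucer (array([0.3808, 0.2895, 0.059 ]), np.float64(0.11210451062602989), np.float64(-0.5862847536638877))
p1 (array([ 0.4539, -0.2704,  0.115 ]), np.float64(0.1900173265255302), np.float64(3.2514656802847486))
p2 (array([ 0.5148, -0.2735,  0.08  ]), np.float64(0.1306933679310091), np.float64(2.6347189529116393))
p3 (array([ 0.5769, -0.2784,  0.104 ]), np.float64(0.16920780952236048), np.float64(2.22792646524892))
p4 (array([ 0.6358, -0.2808,  0.092 ]), np.float64(0.15097553177430265), np.float64(1.4529565618442166))
```

View pics/b1.png

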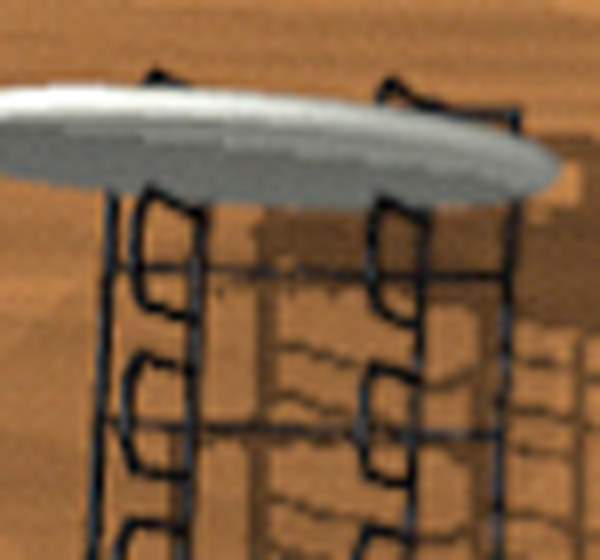

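View pics/b2.png

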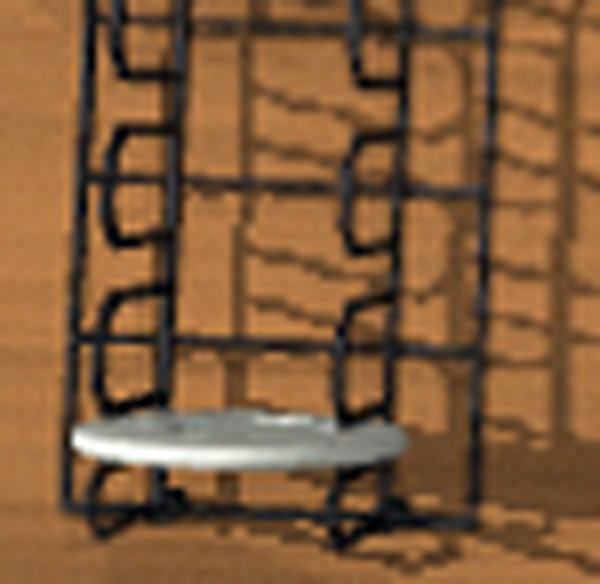

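View pics/b3.png

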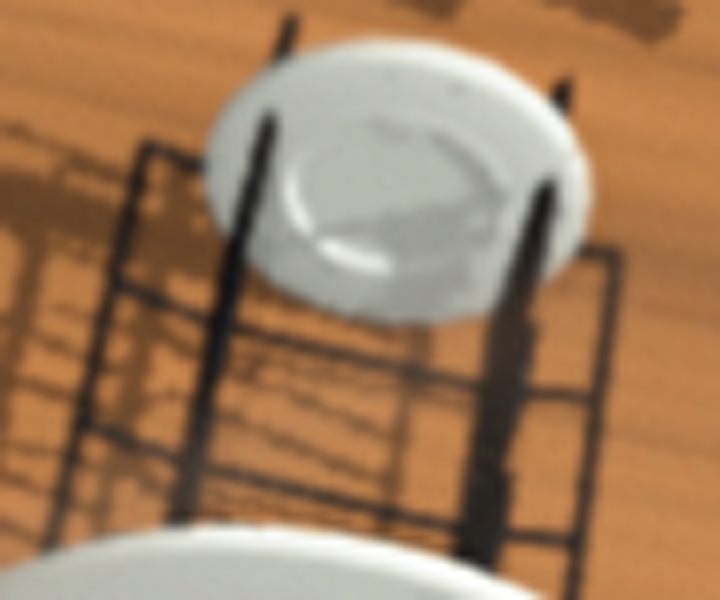

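View pics/b4.png

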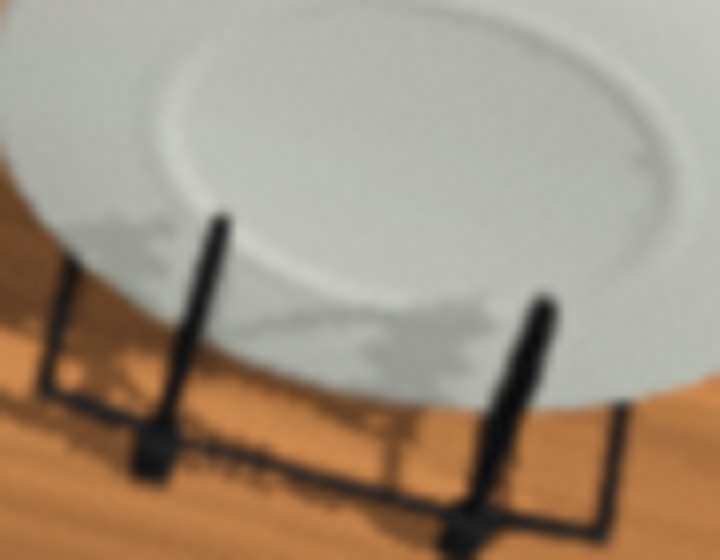

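```bash
cat >> h.py <<'E'
def tri(a,b):
    o1,d1=rays("top",[a]);o2,d2=rays("scene",[b]);d1=d1[0]/np.linalg.norm(d1);d2=d2[0]/np.linalg.norm(d2)
    A=np.c_[d1,-d2]; s=np.linalg.lstsq(A,o2-o1,rcond=None)[0]
    p=o1+s[0]*d1;q=o2+s[1]*d2; return (p+q)/2,np.linalg.norm(p-q)
E
python3 - <<'E'
from h import *
np.set_printoptions(precision=4,suppress=True)
t2=lambda x,y:(140+x/8,225+y/8); t1=lambda x,y:(140+x/8,155+y/8); s3=lambda x,y:(370+x/8,170+y/8); s4=lambda x,y:(355+x/8,255+y/8)
print("BR",tri(t2(477,522),s3(145,150)));print("BL",tri(t2(68,510),s3(615,255)));print("TR",tri(t1(517,108),s4(45,390)))
for z in (.004,.012):
  P=cast("top",[t2(68,510),t2(477,522),t1(517,108)],z); print(z,P,np.linalg.norm(P[0]-P[1]),np.linalg.norm(P[1]-P[2]),(P[0]+P[2])/2)
  P=cast("scene",[s3(615,255),s3(145,150),s4(45,390),s4(600,530)],z); print(P,P.mean(0))
# cross bar intersections with right frame in top (b1 then b2), left frame
R=[t1(505,275),t1(497,433),t2(487,35),t2(483,190),t2(478,352)]; L=[t1(113,265),t1(103,420),t2(92,18),t2(85,180),t2(78,337)]
for z in (.004,.012):
  a=cast("top",R,z);b=cast("top",L,z); c=(a+b)/2; print(z,c[:,:2], np.diff(c[:,0]),np.linalg.norm(a-b,axis=1))
# hoop tops z=.095: left y=+40 hoops outer segment mid: 
Lh=[t1(135,250),t1(125,415),t2(108,190),t2(98,350)]; Rh=[t1(372,263),t1(362,430),t2(345,200),t2(338,365)]
a=cast("top",Lh,.095);b=cast("top",Rh,.095);print("hoops",a[:,:2],b[:,:2],np.linalg.norm(a-b,axis=1))
E
```

```text
BR (array([0.3485, 0.2193, 0.0129]), np.float64(0.004497252580282659))
BL (array([0.3488, 0.3643, 0.014 ]), np.float64(0.002905873100449514))
TR (array([0.6938, 0.216 , 0.0175]), np.float64(0.004489937913132944))
0.004 [[0.3477 0.3661 0.004 ]
 [0.3479 0.2189 0.004 ]
 [0.6964 0.2165 0.004 ]] 0.14718755653631757 0.3486001565454632 [0.5221 0.2913 0.004 ]
[[0.338  0.3674 0.004 ]
 [0.3386 0.2217 0.004 ]
 [0.6843 0.2184 0.004 ]
 [0.6843 0.3634 0.004 ]] [0.5113 0.2927 0.004 ]
0.012 [[0.3488 0.3634 0.012 ]
 [0.3489 0.2172 0.012 ]
 [0.6951 0.2149 0.012 ]] 0.146172056236327 0.3461950377169477 [0.522  0.2891 0.012 ]
[[0.3461 0.366  0.012 ]
 [0.3467 0.2215 0.012 ]
 [0.6895 0.2183 0.012 ]
 [0.6895 0.362  0.012 ]] [0.5179 0.2919 0.012 ]
0.004 [[0.6361 0.2903]
 [0.5794 0.2912]
 [0.5218 0.2928]
 [0.4652 0.2926]
 [0.4085 0.2927]] [-0.0567 -0.0576 -0.0567 -0.0567] [0.1433 0.1435 0.1435 0.144  0.1444]
0.012 [[0.6352 0.2881]
 [0.5789 0.2891]
 [0.5217 0.2906]
 [0.4654 0.2904]
 [0.4091 0.2905]] [-0.0563 -0.0572 -0.0563 -0.0563] [0.1423 0.1425 0.1425 0.143  0.1434]
hoops [[0.6315 0.3248]
 [0.5762 0.3257]
 [0.4653 0.3267]
 [0.4127 0.3279]] [[0.6286 0.2447]
 [0.5729 0.2459]
 [0.464  0.2474]
 [0.41   0.2478]] [0.0801 0.0799 0.0792 0.0801]
```

```bash
python3 - <<'E'
from h import *
np.set_printoptions(precision=1,suppress=True)
c0=np.array([.5455,-.2757]);yaw=np.radians(-3.1);e=np.array([np.cos(yaw),np.sin(yaw)])
im=cv2.imread("pics/top0.png").astype(int)
for D,s in ((.19,-.09),(.13,-.03),(.17,.03),(.15,.09)):
    c=c0+s*e; zt=.028-.008+D if 0 else {.19:.21,.13:.145,.17:.189,.15:.167}[D]
    P=[[*(c+k*.0045*e),zt] for k in(-1,0,1)]; p=proj("top",P); pc=proj("top",[[*c,.028]])
    u=int(round(p[1,0])); r0=int(p[1,1])-9
    print(D,c.round(4),p.tolist(),"bottom",pc); print(u,r0,im[r0:r0+18,u].tolist())
E
```

```text
0.19 [ 0.5 -0.3] [[392.1875829548511, 262.14195390273454], [392.3012950849136, 260.2046979038081], [392.4146581131207, 258.26842106263155]] bottom [[375.  256.4]]
392 251 [[136, 131, 132], [134, 125, 126], [129, 123, 123], [143, 141, 137], [123, 120, 116], [126, 122, 123], [128, 135, 133], [119, 127, 125], [198, 212, 209], [239, 246, 245], [191, 203, 201], [119, 119, 118], [98, 93, 93], [96, 93, 95], [93, 89, 89], [91, 85, 87], [78, 78, 80], [118, 117, 112]]
0.13 [ 0.5 -0.3] [[386.7367217956162, 236.39633640906376], [386.84095160145046, 234.595541541404], [386.94488769511327, 232.7957592581433]] bottom [[376.3 234.8]]
387 225 [[148, 144, 140], [92, 90, 89], [116, 111, 114], [135, 128, 131], [135, 127, 130], [131, 123, 127], [131, 123, 125], [135, 123, 126], [149, 154, 154], [228, 233, 234], [215, 226, 225], [149, 163, 162], [102, 102, 106], [80, 76, 80], [86, 82, 82], [84, 79, 82], [82, 80, 82], [86, 80, 84]]
0.17 [ 0.6 -0.3] [[392.7384325538211, 211.4005960481578], [392.8414655538048, 209.53453136043092], [392.9441662363557, 207.66973137433044]] bottom [[377.6 213.3]]
393 200 [[90, 87, 87], [88, 84, 81], [82, 80, 80], [145, 144, 140], [141, 138, 134], [89, 83, 84], [92, 86, 88], [103, 100, 97], [196, 209, 206], [240, 247, 246], [232, 239, 239], [158, 168, 166], [96, 104, 103], [98, 105, 105], [101, 107, 106], [92, 96, 94], [84, 83, 83], [67, 68, 67]]
0.15 [ 0.6 -0.3] [[391.6994589916603, 187.71212553818617], [391.796934469439, 185.90368222663378], [391.89409549201014, 184.0965837057983]] bottom [[378.8 192. ]]
392 176 [[130, 119, 123], [112, 107, 108], [130, 122, 125], [140, 134, 137], [112, 106, 108], [58, 56, 55], [77, 77, 73], [96, 95, 91], [123, 123, 121], [209, 217, 216], [242, 249, 248], [225, 232, 229], [160, 169, 166], [97, 100, 101], [99, 103, 104], [95, 100, 100], [99, 103, 103], [104, 110, 111]]
```

Order confirmed by measured diameters (top view): the drying-rack plates from the robot outward are 190 (pixel ~383,260), 130 (~381,235), 170 (~385,211), 150 (~385,189). The white 150 is in the rack. The blue disc at (390,130) is a look-alike lying outside the rack, so I leave it alone. The black rack's large plate is at the far end (168,172) and the saucer is near (170,280). The size order therefore runs 190→x+84, 170→+28, 150→-28, 130→-84.

```bash
cat > job.py <<'E'
from h import *
CD=np.array([.5455,-.2757]);YD=np.radians(-3.1);ED=np.array([np.cos(YD),np.sin(YD)])
CP=np.array([.5205,.288]);YP=np.radians(-0.7);EP=np.array([np.cos(YP),np.sin(YP)])
TOP={190:.210,170:.189,150:.167,130:.145}
SD={190:-.09,130:-.03,170:.03,150:.09}; SP={190:.084,170:.028,150:-.028,130:-.084}
def q(y): return [0,float(np.cos(y/2)),float(np.sin(y/2)),0]
def go(xy,z,y,v): return movel([float(xy[0]),float(xy[1]),float(z)],q(y),v=v)
def pick(n):
    c=CD+SD[n]*ED; z=TOP[n]-.032
    go(c,max(z+.06,.26),YD,.35); 
    command_gripper(.4)
    go(c,z+.02,YD,.25); hit=movel([float(c[0]),float(c[1]),z],q(YD),v=.1,until_force=10)
    print("tcp",get_tcp_pos(),"hit",hit); command_gripper(0.0)
    print("grip mm",get_grip_width()*88,get_ft_force()); 
    return c,z
def carry(n,c,z):
    zl=z+.115
    go(c,z+.02,YD,.1); go(c,zl,YD,.25); print("lifted",get_grip_width()*88,get_ft_force())
    w1=c+ED*0; w1=np.array([c[0],-.08])+0; w1[0]=c[0]+0.195*0.054*-1
    t=CP+SP[n]*EP; w2=np.array([t[0]+.2*.0122,.08])
    go(w1,zl,YD,.3); go(w2,zl,YP,.3); go(t,zl,YP,.25)
    return t
def lower(n,t,z,dx=0,dy=0):
    t=t+np.array([dx,dy]); zf=z-.008
    go(t,zf+.085,YP,.2)
    h=movel([float(t[0]),float(t[1]),zf+.01],q(YP),v=.1,until_force=12); print("mid",h,get_tcp_pos()[2]-zf,get_ft_force())
    if not h:
        h=movel([float(t[0]),float(t[1]),zf-.004],q(YP),v=.03,until_force=7); print("end",h,get_tcp_pos()[2]-zf,get_ft_force())
    return t,zf
def snap(tag):
    for n in("scene","top"): cv2.imwrite(f"pics/{n}_{tag}.png",read_camera(n)[:,:,::-1])
E
python3 - <<'E'
from job import *
p=get_tcp_pos(); c=CD+SD[190]*ED
print(inverse_kinematics([*c,.3],q(YD)),inverse_kinematics([*c,.178],q(YD)))
move_pose([float(p[0]),float(p[1]),.30],[float(v) for v in get_ee_rot()])
move_pose([float(c[0]),float(c[1]),.30],q(YD)); print(get_time())
c,z=pick(190); print(get_time(),get_joint_pos()); snap("p190")
E
```

```text
[-5.58753166e-01  1.97039454e-01  1.76119686e+00 -4.44089210e-16
  1.18335634e+00 -5.04647959e-01] [-5.58753166e-01  3.44806543e-01  1.87469624e+00 -4.44089210e-16
  9.22089874e-01 -5.04647959e-01]
3.5333
tcp [ 0.45596235 -0.27105641  0.17877041] hit False
grip mm 9.015170348725414 [ 0.59465343 -0.49883851  3.64684676]
6.025 [-5.58691049e-01  3.44399891e-01  1.87422503e+00 -5.89403471e-05
  9.22353682e-01 -5.04850699e-01]
```

```bash
python3 - <<'E'
from job import *
c=CD+SD[190]*ED; z=TOP[190]-.032
t=carry(190,c,z); print(get_time(),get_tcp_pos(),t,get_grip_width()*88); snap("c190")
a=cv2.imread("pics/top_c190.png")[140:320,80:300];b=cv2.imread("pics/scene_c190.png")[60:340,300:520]
cv2.imwrite("pics/c190.png",np.hstack([cv2.resize(a,(560,458)),cv2.resize(b,(240,458))]))
E
```

```text
lifted 8.543854622878314 [-0.40248575 -0.50238525 -5.84019728]
9.675 [0.60439904 0.28545114 0.29300548] [0.60449373 0.28697377] 8.822326680657525
```

View pics/c190.png

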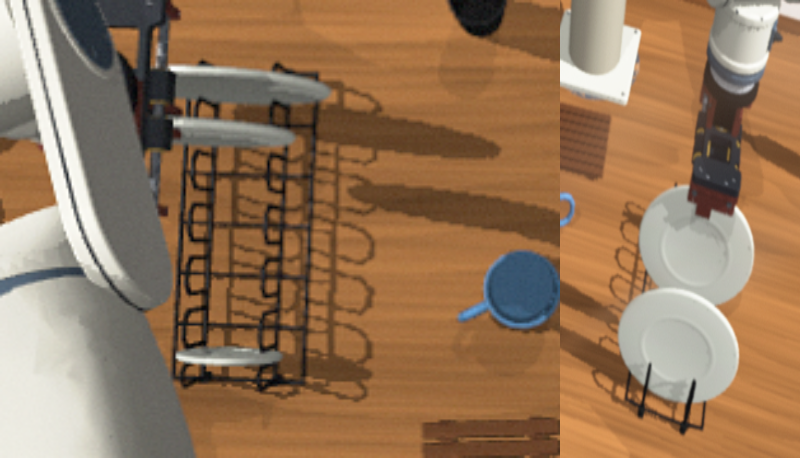

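View pics/scene_c190.png

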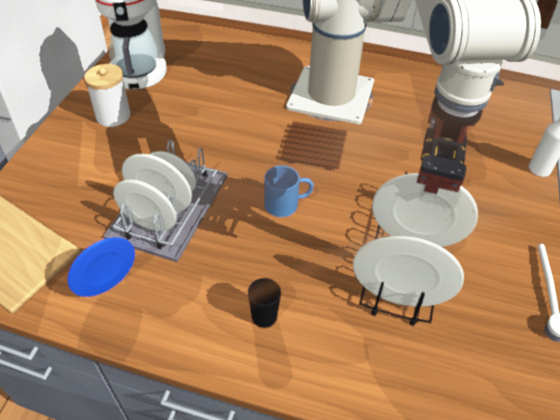

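The 190 plate hangs upright in the gripper, centred near (425,210) in the scene view, one slot behind the large plate. Nothing else has been disturbed. Lowering it now.

```bash
python3 - <<'E'
from job import *
z=TOP[190]-.032; t=CP+SP[190]*EP
t,zf=lower(190,t,z); print(get_time(),get_tcp_pos(),get_ft_torque()); snap("l190")
a=cv2.imread("pics/top_l190.png")[140:320,80:300];b=cv2.imread("pics/scene_l190.png")[160:340,330:490]
cv2.imwrite("pics/l190.png",np.hstack([cv2.resize(a,(440,360)),cv2.resize(b,(320,360))]))
E
```

```text
mid False 0.010223299989517431 [ 4.43745993  0.40687878 -7.24793937]
end True 0.000985343576194786 [ 0.8291758  -0.40589462  2.83727956]
11.4 [0.60568413 0.28726361 0.17098534] [-0.01264192 -0.18098282  0.0485724 ]
```

View pics/l190.png

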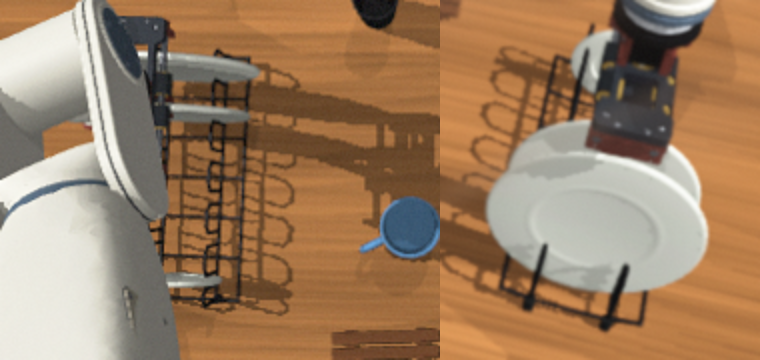

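```bash
sed -i 's/CP=np.array(\[.5205/CP=np.array([.5215/' job.py; cat >> job.py <<'E'
def release():
    command_gripper(.35); wait(.15); p=get_tcp_pos()
    movel([float(p[0]),float(p[1]),float(max(p[2]+.06,.27))],None,v=.25)
E
python3 - <<'E'
from job import *
release(); 
c=CD+SD[170]*ED; go(c,.27,YD,.35); snap("r190"); print(get_time())
a=cv2.imread("pics/top_r190.png")[140:320,100:260];b=cv2.imread("pics/scene_r190.png")[160:340,330:490]
cv2.imwrite("pics/r190.png",np.hstack([cv2.resize(a,(400,450)),cv2.resize(b,(400,450))]))
E
```

```text
14.6167
```

View pics/r190.png

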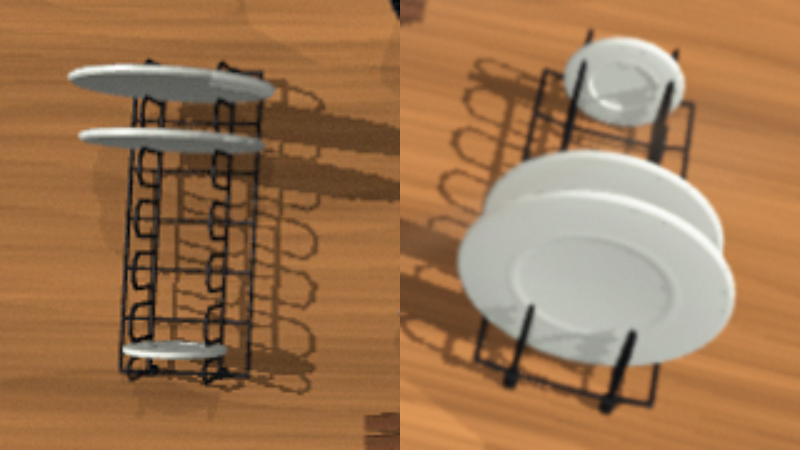

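View pics/top_r190.png

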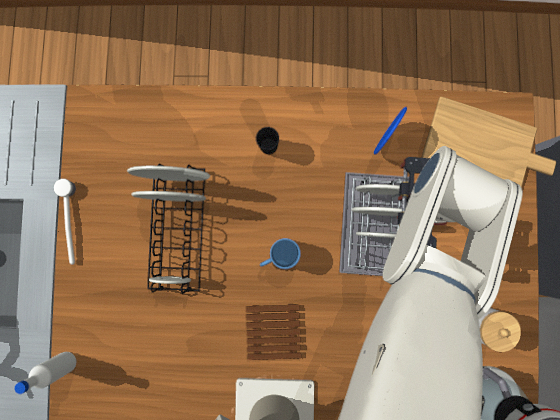

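The 190 plate stands upright in the second slot, with its silhouette running from (131,194) to (206,198). Continuing with the 170.

```bash
python3 - <<'E'
from job import *
print(disc((131.2,193.6),(206.4,198.4),.19,.107))
c,z=pick(170); t=carry(170,c,z); t,zf=lower(170,t,z); print(get_tcp_pos(),t,get_time(),get_grip_width()*88)
snap("l170")
a=cv2.imread("pics/top_l170.png")[140:320,80:300];b=cv2.imread("pics/scene_l170.png")[140:340,330:490]
cv2.imwrite("pics/l170.png",np.hstack([cv2.resize(a,(440,400)),cv2.resize(b,(320,400))]))
E
```

```text
(array([0.6047701 , 0.28598838, 0.107     ]), np.float64(0.19231245812034695), np.float64(2.505139125644822))
tcp [ 0.57573802 -0.27745357  0.15770638] hit False
grip mm 8.879571696193642 [ 0.32829945 -0.0751111   1.7240445 ]
lifted 8.930714808928224 [ 0.17173079  0.24423977 -4.64577379]
mid False 0.010421403608926127 [ 1.77590564 -0.70425048 -4.87390656]
end True 0.0010968152221184913 [ 0.526095   -1.37103996  2.90507736]
[0.54994549 0.28779087 0.15009682] [0.54949791 0.28765792] 21.525 9.096736919689908
```

View pics/l170.png

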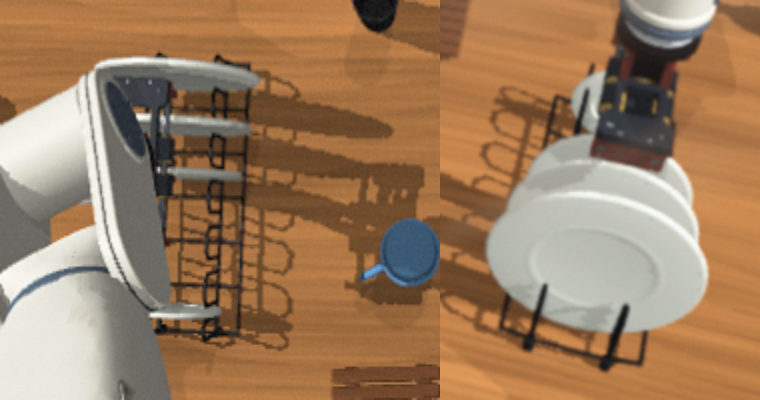

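The 170 is seated in the third slot: contact came within about 0.5 mm of the expected height. Releasing it and doing the 150.

```bash
python3 - <<'E'
from job import *
release(); c,z=pick(150); t=carry(150,c,z); t,zf=lower(150,t,z); print(get_tcp_pos(),t,get_time(),get_grip_width()*88)
snap("l150")
a=cv2.imread("pics/top_l150.png")[140:320,80:300];b=cv2.imread("pics/scene_l150.png")[140:340,330:490]
cv2.imwrite("pics/l150.png",np.hstack([cv2.resize(a,(440,400)),cv2.resize(b,(320,400))]))
E
```

```text
tcp [ 0.63547799 -0.28059682  0.13543536] hit False
grip mm 8.948478137906175 [ 0.29079902 -0.19513642  2.14453171]
lifted 8.591803881994393 [-0.1198106  -0.10361852 -3.69789177]
mid False 0.01045198131200592 [ 2.94151721 -0.98208918 -4.18445758]
end True 0.0011998994451202505 [ 0.9114914  -0.7970259   4.30950864]
[0.49403099 0.28845084 0.1281999 ] [0.49350209 0.28834208] 31.6417 8.917864522212463
```

View pics/l150.png

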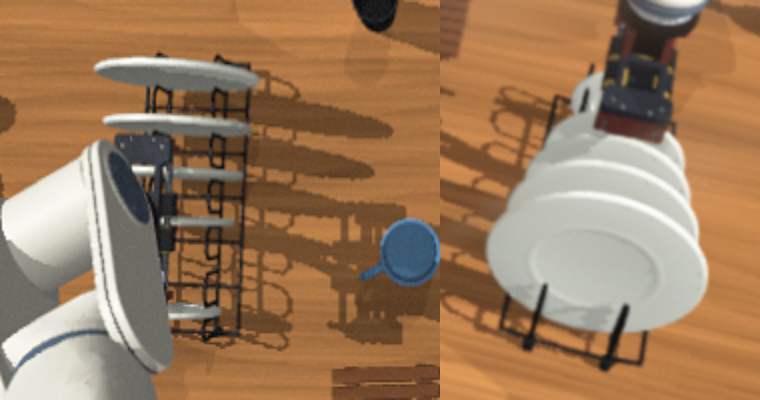

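```bash
python3 - <<'E'
from job import *
release(); c,z=pick(130); t=carry(130,c,z); t,zf=lower(130,t,z,dx=.0008); print(get_tcp_pos(),t,get_time(),get_grip_width()*88)
snap("l130")
a=cv2.imread("pics/top_l130.png")[140:320,80:300];b=cv2.imread("pics/scene_l130.png")[140:340,330:490]
cv2.imwrite("pics/l130.png",np.hstack([cv2.resize(a,(440,400)),cv2.resize(b,(320,400))]))
E
```

```text
tcp [ 0.51587743 -0.2742549   0.11379817] hit False
grip mm 9.055540989483035 [1.06073071 0.10836965 1.47430774]
lifted 8.868684272484359 [ 0.0586884  -0.60656019 -3.34999008]
mid False 0.010486050100780492 [ 0.39906809 -0.84597548 -2.19511307]
end True 0.0006317712854598118 [ 1.9369805  -4.22544081  0.86061283]
[0.43850271 0.28848714 0.10563177] [0.43830627 0.28902623] 41.775 8.956468916576558
```

View pics/l130.png

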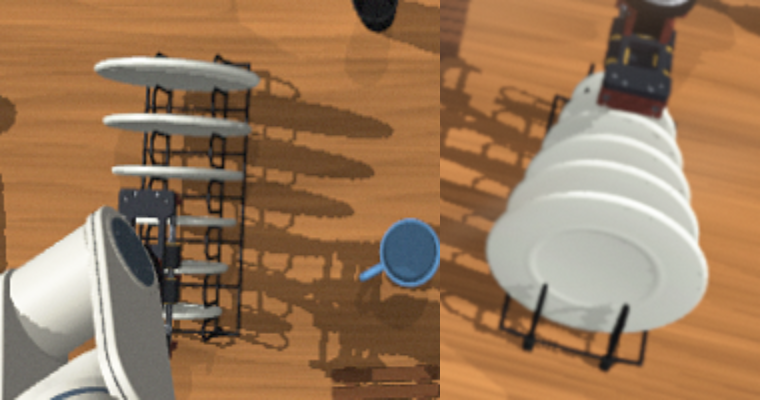

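```bash
python3 - <<'E'
from job import *
release(); go([.42,-.02],.30,YP,.35); snap("f"); print(get_time())
a=cv2.imread("pics/top_f.png")[145:305,110:230];b=cv2.imread("pics/scene_f.png")[150:330,340:480]
cv2.imwrite("pics/f.png",np.hstack([cv2.resize(a,(405,540),interpolation=cv2.INTER_CUBIC),cv2.resize(b,(395,508)) if 0 else cv2.resize(b,(395,540),interpolation=cv2.INTER_CUBIC)]))
E
```

```text
44.525
```

View pics/f.png

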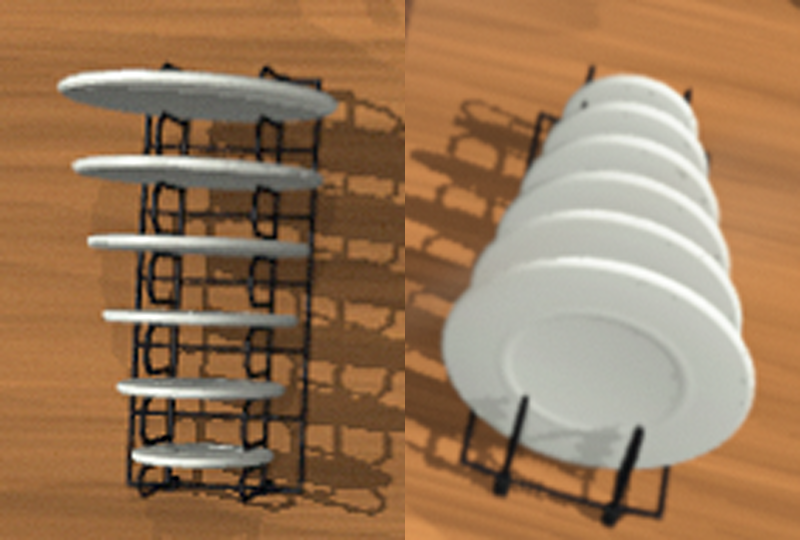

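View pics/scene_f.png

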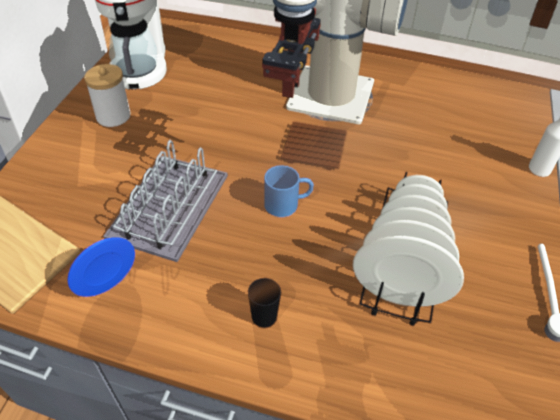

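View pics/top_f.png

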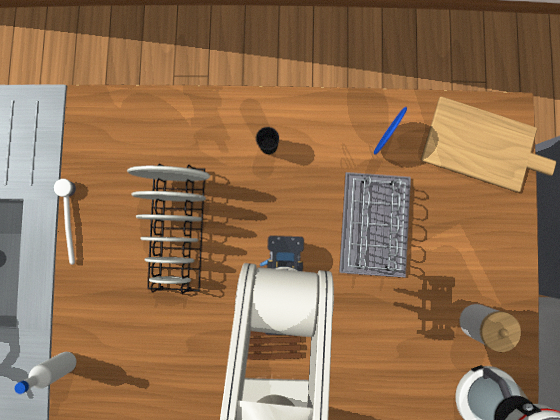

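```bash
python3 - <<'E'
from h import *
np.set_printoptions(precision=4,suppress=True)
f=lambda x,y:(110+x/3.375,145+y/3.375)
for n,a,b,D,z in ((210,(58,86),(338,105),.21,.118),(190,(72,167),(323,181),.19,.107),(170,(88,241),(311,252),.17,.096),(150,(102,315),(300,322),.15,.084),(130,(116,387),(286,392),.13,.072),(110,(131,455),(274,459),.11,.059)):
    print(n,disc(f(*a),f(*b),D,z))
# top-of-plate height for 130: saucer unchanged and mug/beaker diff
for n in("scene","top"):
    d=cv2.absdiff(cv2.imread(f"pics/{n}0.png"),cv2.imread(f"pics/{n}_f.png")).max(2)
    print(n,[(d[y0:y1,x0:x1]>40).mean().round(3) for x0,x1,y0,y1 in (((262,315,165,218),(245,283,278,328)) if n=="scene" else ((258,302,236,262),(252,282,122,158)))])
# 150/130 highest visible rim points in scene
g=lambda x,y:(340+x*140/395,150+y/3)
for n,p in ((210,(580,260)),(190,(592,211)),(170,(605,172)),(150,(615,135)),(130,(625,103)),(110,(632,75))):
    o,d=rays("scene",[g(p[0]-405,p[1])]); xs={210:.6615,190:.6055,170:.5495,150:.4935,130:.4375,110:.3815}[n]
    P=o+d[0]*((xs-o[0])/d[0][0]); print(n,P)
E
```

```text
210 (array([0.6634, 0.2853, 0.118 ]), np.float64(0.21066884171959036), np.float64(2.8969699418201))
190 (array([0.6033, 0.2867, 0.107 ]), np.float64(0.19008043373546987), np.float64(2.046195431495645))
170 (array([0.5472, 0.2863, 0.096 ]), np.float64(0.17015484426610517), np.float64(1.5336371470768007))
150 (array([0.4908, 0.2866, 0.084 ]), np.float64(0.15230939824554485), np.float64(0.6035752162436988))
130 (array([0.4342, 0.2882, 0.072 ]), np.float64(0.13190389868949662), np.float64(0.13142275164528502))
110 (array([0.3795, 0.2889, 0.059 ]), np.float64(0.1120896571483875), np.float64(-0.07771633935577325))
scene [np.float64(0.0), np.float64(0.0)]
top [np.float64(0.563), np.float64(0.0)]
210 [0.6615 0.2597 0.214 ]
190 [0.6055 0.2632 0.1976]
170 [0.5495 0.2693 0.1764]
150 [0.4935 0.2738 0.1564]
130 [0.4375 0.2793 0.1348]
110 [0.3815 0.2835 0.1114]
```

```bash
python3 - <<'E'
from station import *
print(job_done(),get_time())
E
```

```text
the job is handed in; nothing more can be done
the job is handed in; nothing more can be done
```

I moved all four plates from the drying rack to the black rack, largest first. From the far end, the row is now large plate, 190, 170, 150, 130, saucer. The job was handed in after about 44.5 s of robot time, and no verdict was reported.

**Seating:** Each plate met the rails within about 1 mm of its expected height, with peak tool forces around 8 N. In the final pictures all six discs stand upright with centres 55–60 mm apart (slots are 56 mm apart), and measured diameters match to about 2 mm.

**Left alone:** The beaker and mug are unchanged in the scene view. In the top view the arm covers the mug, so its comparison there failed and means nothing. The large plate and saucer still stand in their slots, within about 1–2 mm of where they started. The blue look-alike was not touched.

**Disagreements:**
- **Rack position:** The two cameras put the black rack about 4 mm apart along the row. I used a value between them and shifted it 1 mm after the first plate slid that far when guided in.
- **Rim heights:** Those read from the scene view came out 2–9 mm low for every disc, including the two I never moved. I put this down to reading points beside the true top of each rim, not to a seating fault.

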